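# Scan the strip rig in, then hold its tensioner arm back past the click

## Robot

A 7-joint arm with a two-finger parallel gripper is mounted at the origin on the work surface. World frame = base frame: x ahead of the robot, y to its left, z up, the work surface at z = 0. Lengths are in m, angles in degrees, forces in N, time in s.
With the tool pointing down it reaches from about 0.425 to 1.025 m from the base axis. Payload 9.4 kg.
Tool frame: the origin (TCP) lies between the finger pads; the fingertips stand 19 mm ahead of it and the grasp point (between the pads) is the TCP; z points along the fingers, y is the line along which they close (so a half turn about z gives the same grasp; the last joint's range is limited). The gripper opens to 85 mm and grips with 20 to 120 N. Pads are 22 mm wide; open, the fingers measure 114 mm over their backs; the gripper's body (76 mm by 85 mm) begins 54 mm behind the grasp point. The pads swing forward as they close: fully open they stand 13 mm farther back than shut.
Start: joints at [65.678, 34.337, -0.143, 91.639, 0.103, 54.024, -4.572], TCP at [0.247, -0.682, 0.25] pointing down, gripper open.
Joint ranges: [-147.43, 147.43], [-19.82, 112.94], [-74.19, 73.91], [6.32, 146.72], [-59.91, 239.91], [6.04, 106.73], [-150.56, 150.56]. Speed limits (degrees/s): [127.2, 127.2, 172.46, 172.46, 180, 180, 180].

## Interface

Orientations are given as a 3x3 rotation matrix whose columns are the frame's x, y, z axes.
In Python, from bench import r gives the robot as it stands.
- The arm moves only by the tool servo_tool, never from a script. Its arguments are lists of equal length, an entry for each row: "slide": the shift along the world's x, y, z in m, a list of three; "rot": the turn, a rotation vector about the world's x, y, z in degrees, a list of three. In form: {"slide": [[x, y, z], ...], "rot": [[rx, ry, rz], ...]}. A call has 1 to 20 rows; each row is the pose to reach, as a shift and turn from the pose commanded when the call began; what a row does not reach only later rows make up. A row lasts 1/12 s, in which the tool goes at most 41.7 mm and 7.16 degrees, less where a joint would pass 70% of its speed; a pose out of reach is approached as far as the arm can. A call with a gripper value outside its range is refused whole. "jaw" is the closure, from -1 (fully open) to 1 (shut), set as the call begins (left out, the last holds). The fingers move at their own pace and stop on an object; "force" is the grip in N (left out, the last holds). Time passes only in rows, so rows that repeat a pose let the fingers close. It gives the time, the measured TCP pose, the force, the opening and the grip force at its end, in the units of the state.
- r.observe(): the state, without advancing time (a new reading comes with each control period).
- r.grab_frame(name): name is "side" or "top"; returns (picture, depth): 400x640x3 uint8, blue, green, red; 400x640 float32, m along the optical axis (not along the pixel's ray), 0 where there is no reading.
- r.get_calibration(name): a dict with "mtx" (3x3 intrinsics, pixels), "world_to_cam" (4x4, takes a point from world to camera coordinates). Camera axes: x right, y up, looking along -z (the intrinsics and any distortion apply to the point x, -y, -z); pixel columns grow to the right and rows downward; lengths in m; the calibration is good to about 2 mm. A picture is of the moment at which its call begins. get_calibration takes no time and is no camera call.
- r.job_done(): hands the job in; it is judged then, once.
The state is a dict: "t": time; "qpos": joint angles; "joint_velocities": joint speeds; "effort": joint torques, N m; "eef_pos": TCP position; "tool_rot": TCP orientation; "force": force on the tool from outside, world axes, zero at the start; "moment": the same for the moment, N m; "finger_gap": finger opening in m; "grip_force": force on a finger pad.
Only numpy, scipy, OpenCV 4.12 (cv2) and the standard library are available. Lean on these libraries where they do the work, as an engineer would, in place of code of your own. Each camera call takes 0.05 s, during which the arm holds its last target. There are 200 camera calls.

## Task

Book the strip rig in: pick up the hand scanner, aim it from 5 to 17 cm away at the middle of the square code label on the rig's drive housing and hold it steady there for a second, then lay it gently back, right way up, near the middle of its black mat. Then, by its roller, push the rig's sprung tensioner arm back past the ratchet click and on almost to its end stop, and finish while still holding it there against its spring, so that the pawl is not what keeps it back. Leave the other things on the bench where they are.

Things in the scene. Friction and masses are not known exactly. Their poses are not given: they have to be found in the camera images.
- scanner: Hand scanner, loose, 0.13 to 0.22 kg, lying on the mat. Grey body 42 mm wide (y), x -79 to 46 mm, z 20 to 52 mm, orange button on top; black rear foot under x -75 to -45 mm; black nose 56 mm wide at x 28 to 80 mm, bent 45 degrees down. Origin: on its underside, on the centre line; x along the body to the nose, z up. Take it across the 42 mm width at x about -10 mm.
- scanner_window: Red reading window, 26 x 48 mm, in the scanner's nose. Origin: its middle, at x 68.8, z 11.7 mm of the scanner. Its z axis is the line of sight, forward and 45 degrees down (scanner direction 0.707, 0, -0.707); y is the scanner's y. It reads without a trigger, from any side, when the label's middle lies 50 to 170 mm out along z and within 18 mm of that line in x and in y.
- mat: Flat black rubber mat, fixed, 240 mm (its x) by 140 mm (its y), 4 mm thick, the scanner's place. Origin: middle of its underside.
- label: White square label 36 x 36 mm, 1 mm thick, with a black square code, lying flat on top of the rig's grey drive housing (label about 55 mm above the table). Origin: its middle; z up.
- rig: Strip rig, fixed: aluminium base plate 260 x 260 x 12 mm. Origin: middle of its underside; x towards the pawl, z up. Grey drive housing at x -5 to 105, y -126 to -50 mm, 55 mm high. White fixed roller, 28 mm thick, 62 mm high, at x -20, y 112 mm. Yellow tensioner arm on a vertical pivot at x 20, y 0: its roller reaches to -x, its short tail with a steel tooth to +x, to the red pawl.
- idler: Idler roller upright on the end of the yellow arm: black rubber, orange band, 28 mm thick, 42 to 104 mm above the table, 100 mm from the pivot. Push here. It spins on its axis. Origin: middle of its lower end, z up. In the rig's frame it stands at x -71, y +41 mm when the joint is 0, x -80, y 0 at 0.425, x -71, y -41 mm at 0.85.
- idler_mid (a point): Middle of the idler roller, 72 mm above the table, on its axis.
- pivot (a point): Pivot of the tensioner arm, on its vertical axis, 42 mm above the table.
- tensioner (a joint): Arm turn, rad, counter-clockwise from above: 0 at rest on its stop, 0.85 at the end stop; as it grows the roller goes round the pivot towards the rig's -y. Spring at the roller: 2.5 N at 0, 5 N at 0.5, 7 N at 0.8; the pawl adds up to 3 N between 0.1 and 0.45. At about 0.5 the tooth clicks past the pawl: let go beyond that, the arm falls back and stays on the pawl at about 0.5.
- pawl (a joint): Travel of the red sprung pawl slider, m: 0 home, pushed out up to about 0.007 as the tooth rides over it, back to 0 at the click. It works by itself.
- spare_roller: Bystander: white spare roller, 24 mm thick, 45 mm high, standing on the rig's base plate near its +x, +y corner. Origin: middle of its underside.
- duster_can: Bystander: white spray can, 58 mm thick, 190 mm high. Origin: middle of its underside.
- mug: Bystander: blue mug, 76 mm wide, 90 mm high. Origin: middle of its underside.
- tape_roll: Bystander: yellow tape roll, 90 mm wide, 24 mm high, lying flat. Origin: middle of its underside.
- brass_weight: Bystander: brass weight, 36 mm thick, 48 mm high. Origin: middle of its underside.
- screwdriver: Bystander: screwdriver lying on the bench far from the robot. Origin: middle of its underside.
- coupon_tray: Bystander: clear plastic tray 120 x 160 x 30 mm with steel coupons. Origin: middle of its underside.

How it is judged (in metres and radians):
On the way, in this order (a step that is already met when the one before it is completed fails the run):
1. the held scanner looks at the label, steady for 0.6 s (x of label in the frame of scanner_window between -0.018 and 0.018 m and y of label in the frame of scanner_window between -0.018 and 0.018 m and z of label in the frame of scanner_window between 0.05 and 0.17 m and linear speed of scanner below 0.03 m/s and angular speed of scanner below 0.2 rad/s and contact force between the fingers and scanner above 0.5 N), for 0.6 s.
2. the scanner lies right way up near the middle of its mat, let go (x of scanner in the frame of mat between -0.06 and 0.06 m and y of scanner in the frame of mat between -0.05 and 0.05 m and z of scanner in the frame of mat below 0.012 m and angle between scanner's own z axis and vertical below 0.15 rad and linear speed of scanner below 0.03 m/s and contact force between the fingers and scanner below 0.05 N), for 0.2 s.
3. the tensioner arm has been pushed past its click (value of joint tensioner above 0.53 rad and value of joint pawl below 0.003 m), for 0.1 s.
At the end, for the whole second after the job is handed in: The tensioner arm is held beyond 0.66 rad (click at 0.5, end stop at 0.85) by the fingers pressing on its roller with more than 3 N, the pawl is home (under 3 mm), and the scanner lies untouched, level and at rest on its mat, its origin within 60 mm along and 50 mm across of the mat's middle (value of joint tensioner above 0.66 rad and value of joint pawl below 0.003 m and contact force between the fingers and idler above 3 N and contact force between the arm and scanner below 0.05 N and x of scanner in the frame of mat between -0.06 and 0.06 m and y of scanner in the frame of mat between -0.05 and 0.05 m and z of scanner in the frame of mat below 0.012 m and angle between scanner's own z axis and vertical below 0.15 rad and linear speed of scanner below 0.03 m/s); the arm keeps its last pose, push and grip.
It fails at once if the scanner is dropped or thrown (linear speed of scanner above 0.7 m/s and contact force between the fingers and scanner below 0.3 N).
It fails at once if a bystander is moved by more than 30 mm (distance of any of spare_roller, duster_can, mug, tape_roll, brass_weight, screwdriver, coupon_tray from where it was at the start of the episode above 0.03 m).
It also fails if it takes over 64 s, if anything falls off the work surface, if the arm or the gripper's body presses on something with over 40 N, if the wrist force passes 120 N, or if a joint passes its speed limit or range.

## Working session

There is one attempt and no reset: what is moved stays moved. The work goes in short steps, Python scripts to look and compute and a tool call to move; the robot and the scene stay as the last step left them, time stands still between calls to the robot, and variables do not carry over. Pictures are saved under pics/ and viewed, at most 10 in all, crops included, and the job is handed in when it is done.

Besides the shell and the picture viewer there is one more tool, called as name(argument=value, ...) on one line, values as JSON. servo_tool: Moves the arm, as the interface text tells. Its arguments: {"type":"object","properties":{"slide":{"type":"array","items":{"type":"array","items":{"type":"number"}}},"rot":{"type":"array","items":{"type":"array","items":{"type":"number"}}},"jaw":{"type":"number"},"force":{"type":"number"}},"required":["slide","rot"]}

```bash
mkdir -p pics
cat > h.py <<'E'
import numpy as np, cv2
from bench import r
def proj(c,P):
    k=r.get_calibration(c);p=k["world_to_cam"]@np.r_[P,1];q=np.array([p[0],-p[1],-p[2]]);u=np.array(k["mtx"])@q;return u[:2]/u[2]
def cloud(c,d):
    k=r.get_calibration(c);K=np.array(k["mtx"]);v,u=np.mgrid[:400,:640]
    x=(u-K[0,2])/K[0,0]*d;y=(v-K[1,2])/K[1,1]*d
    p=np.stack([x,-y,-d,np.ones_like(d)],-1)@np.linalg.inv(k["world_to_cam"]).T
    p=p[...,:3];p[d==0]=np.nan;return p
E
python3 - <<'E'
from h import *
for c in("top","side"):
    p,d=r.grab_frame(c);cv2.imwrite(f"pics/{c}0.png",p);np.savez(f"{c}0.npz",p=p,d=d)
    k=r.get_calibration(c);print(k);print(proj(c,[.5,0,0]))
s=r.observe();print(s["t"],s["eef_pos"],s["tool_rot"],s["finger_gap"])
E
```

```text
{'mtx': array([[369.64068663,   0.        , 320.01336765],
       [  0.        , 369.64068663, 198.32147977],
       [  0.        ,   0.        ,   1.        ]]), 'world_to_cam': array([[ 0.01158044, -0.99952389, -0.02859855,  0.00317831],
       [ 0.99846902,  0.01001172,  0.05440013, -0.5747752 ],
       [-0.05408791, -0.02918474,  0.99810959, -1.16421627],
       [ 0.        ,  0.        ,  0.        ,  1.        ]])}
[322.79624622 221.76128891]
{'mtx': array([[513.03323137,   0.        , 320.99299088],
       [  0.        , 513.03323137, 200.1969974 ],
       [  0.        ,   0.        ,   1.        ]]), 'world_to_cam': array([[-0.968192  , -0.24977147,  0.01478026,  0.54186453],
       [ 0.13790166, -0.48339447,  0.86447263, -0.16348367],
       [-0.2087759 ,  0.83901371,  0.50246256, -1.53711907],
       [ 0.        ,  0.        ,  0.        ,  1.        ]])}
[339.04784897 229.74209786]
0.1 [ 0.24694514 -0.68124238  0.24949879] [[ 9.40104552e-01  3.40885712e-01 -6.02589806e-04]
 [ 3.40886214e-01 -9.40103752e-01  1.23504742e-03]
 [-1.45486919e-04 -1.36648825e-03 -9.99999056e-01]] 0.08524700464779578
```

View pics/top0.png

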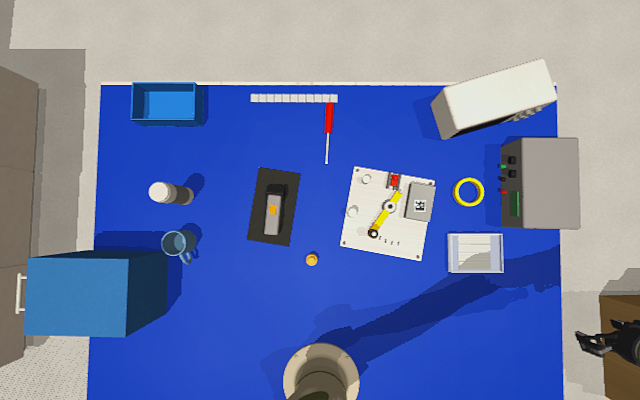

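View pics/side0.png

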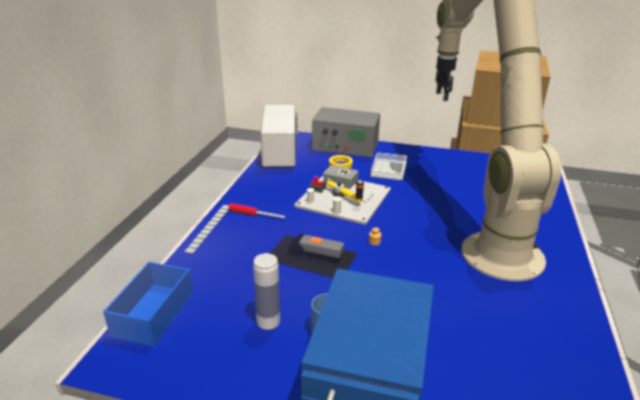

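The top view shows the scanner at (273,210) with its nose up (+x). The rig is centred near (388,213), with the label at (420,204), idler at (373,234) and pawl at (395,180). The bystanders are clear of the work path. Next I'll measure with colour masks and rays.

```bash
cat >> h.py <<'E'
def ray(c,uv,z):
    k=r.get_calibration(c);K=np.array(k["mtx"]);T=np.linalg.inv(k["world_to_cam"])
    a=np.linalg.inv(K)@np.r_[uv,1];dr=T[:3,:3]@[a[0],-a[1],-a[2]];o=T[:3,3];return o+dr*(z-o[2])/dr[2]
def blob(m,box):
    z=np.zeros(m.shape,np.uint8);x0,y0,x1,y1=box;z[y0:y1,x0:x1]=m[y0:y1,x0:x1]*255
    c=max(cv2.findContours(z,0,1)[0],key=cv2.contourArea);return c
def rect(c,ct,z):
    w=np.array([ray(c,p[0],z)[:2] for p in ct],np.float32);return cv2.minAreaRect(w)
E
python3 - <<'E'
from h import *
f=np.load("top0.npz");p,d=f["p"],f["d"];h=cv2.cvtColor(p,cv2.COLOR_BGR2HSV);C=cloud("top",d)
H,S,V=[h[...,i].astype(int) for i in range(3)]
notblue=~((H>105)&(H<130)&(S>150))
print("mat",rect("top",blob(notblue,(235,150,315,250)),.004))
print("rig",rect("top",blob(notblue,(335,160,445,265)),.012))
z=C[...,2]
b=(z>.03)
ct=blob(b,(245,160,305,245));print("scanner z>.03",rect("top",ct,.05),cv2.boundingRect(ct))
g=(V>80)&(S<60)&b; ct=blob(g,(245,160,305,245));print("grey",rect("top",ct,.052),cv2.contourArea(ct))
o=(H>8)&(H<22)&(S>150)&(V>150)
ct=blob(o,(255,190,290,225));print("button",rect("top",ct,.054),np.nanmax(z[195:220,265:280]))
lab=(z>.045)&(z<.062);ct=blob(lab,(400,170,440,225));print("housing",rect("top",ct,.055))
ct=blob((V>200)&(S<40),(408,192,432,218));print("label",rect("top",ct,.056),cv2.boundingRect(ct))
ct=blob(z>.085,(360,220,385,245));print("idler",rect("top",ct,.104),np.nanmax(z[225:245,360:385]))
cv2.imwrite("pics/crop.png",cv2.resize(p[150:270,235:445],None,fx=3.8,fy=3.8,interpolation=cv2.INTER_CUBIC))
E
```

```text
mat ((0.5489487648010254, 0.16098906099796295), (0.1383080929517746, 0.23863881826400757), 81.88069915771484)
rig ((0.5311328172683716, -0.20669597387313843), (0.2688080370426178, 0.26227694749832153), 80.16244506835938)
scanner z>.03 ((0.5359340310096741, 0.15215086936950684), (0.058495283126831055, 0.1546892523765564), 85.2431869506836) (265, 185, 21, 51)
grey ((0.5211085081100464, 0.15463051199913025), (0.04217737168073654, 0.12277187407016754), 87.01277923583984) 471.0
button ((0.5365416407585144, 0.15351194143295288), (0.027842802926898003, 0.018654264509677887), 0.6041526794433594) 0.06405004798419833
housing ((0.5646499395370483, -0.2989831864833832), (0.07575345039367676, 0.1099676564335823), 80.36705017089844)
label ((0.5536260008811951, -0.29770731925964355), (0.033644746989011765, 0.03684711828827858), 0.5818653106689453) (414, 200, 13, 12)
idler ((0.4684543311595917, -0.1509108990430832), (0.026280278339982033, 0.026235993951559067), 0.2519206702709198) 0.10685332952402637
```

View pics/crop.png

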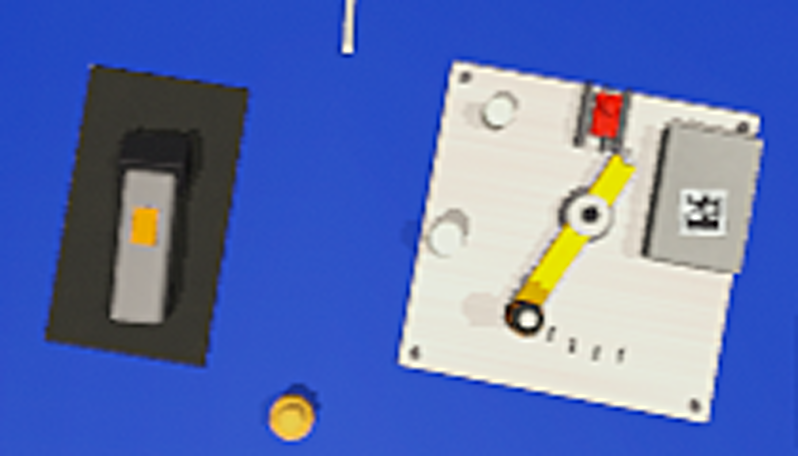

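The crop shows the scanner nearly parallel to world x, at a yaw of about -4°. The label is at crop (703,212), which gives about (0.554, -0.298). The rig measures (0.531, -0.207) with a yaw of -9.8°, and this predicts the idler at (0.468, -0.154) against a measured (0.468, -0.151). I'll move above the grasp point at (0.527, 0.154).

servo_tool(slide=[[0.014,0.042,0],[0.028,0.084,0],[0.042,0.125,0],[0.056,0.167,0],[0.07,0.209,0],[0.084,0.25,0],[0.098,0.292,0],[0.112,0.334,0],[0.126,0.376,0],[0.14,0.418,0],[0.154,0.459,0],[0.168,0.5,0],[0.182,0.543,0],[0.196,0.585,0],[0.21,0.626,0],[0.224,0.668,0],[0.238,0.71,0],[0.252,0.75,0],[0.266,0.793,0],[0.28,0.835,0]], rot=[[0,0,-2],[0,0,-4],[0,0,-6],[0,0,-8],[0,0,-10],[0,0,-12],[0,0,-14],[0,0,-16],[0,0,-18],[0,0,-20],[0,0,-22],[0,0,-24],[0,0,-24],[0,0,-24],[0,0,-24],[0,0,-24],[0,0,-24],[0,0,-24],[0,0,-24],[0,0,-24]], jaw=-1, force=40)

```text
t: 1.77
eef_pos: [0.5122, 0.1106, 0.2502]
tool_rot: [[0.997, -0.071, -0.0], [-0.071, -0.997, -0.0], [-0.0, 0.0, -1.0]]
force: [1.4, -0.9, -0.4]
finger_gap: 0.0855
grip_force: 0.0
```

servo_tool(slide=[[0,0,-0.03],[0,0,-0.06],[0,0,-0.09],[0,0,-0.11],[0,0,-0.12],[0,0,-0.12],[0,0,-0.12]], rot=[[0,0,0],[0,0,0],[0,0,0],[0,0,0],[0,0,0],[0,0,0],[0,0,0]])

```text
t: 2.35
eef_pos: [0.5122, 0.1084, 0.1304]
tool_rot: [[0.997, -0.071, -0.001], [-0.071, -0.997, -0.0], [-0.001, 0.0, -1.0]]
force: [0.2, 1.0, 0.3]
finger_gap: 0.0857
grip_force: 0.0
```

servo_tool(slide=[[0.008,0.023,0],[0.015,0.046,0],[0.015,0.046,0],[0.015,0.046,0],[0.015,0.046,-0.02],[0.015,0.046,-0.04],[0.015,0.046,-0.06],[0.015,0.046,-0.075],[0.015,0.046,-0.085],[0.015,0.046,-0.088],[0.015,0.046,-0.088],[0.015,0.046,-0.088]], rot=[[0,0,0],[0,0,0],[0,0,0],[0,0,0],[0,0,0],[0,0,0],[0,0,0],[0,0,0],[0,0,0],[0,0,0],[0,0,0],[0,0,0]])

```text
t: 3.35
eef_pos: [0.5275, 0.1542, 0.0431]
tool_rot: [[0.997, -0.071, 0.001], [-0.071, -0.997, 0.0], [0.001, -0.0, -1.0]]
force: [0.3, -0.5, -0.4]
finger_gap: 0.0856
grip_force: 0.0
```

servo_tool(slide=[[0,0,0],[0,0,0],[0,0,0],[0,0,0],[0,0,0],[0,0,0],[0,0,0],[0,0,0],[0,0,0],[0,0,0],[0,0,0],[0,0,0]], rot=[[0,0,0],[0,0,0],[0,0,0],[0,0,0],[0,0,0],[0,0,0],[0,0,0],[0,0,0],[0,0,0],[0,0,0],[0,0,0],[0,0,0]], jaw=1, force=40)

```text
t: 4.35
eef_pos: [0.5274, 0.1546, 0.0429]
tool_rot: [[0.997, -0.071, 0.001], [-0.071, -0.997, 0.0], [0.001, -0.0, -1.0]]
force: [-1.4, 0.1, 5.7]
finger_gap: 0.0413
grip_force: 39.6
```

servo_tool(slide=[[0,0,0.008],[0,0,0.025],[0,0,0.05],[0,0,0.08],[0,0,0.11],[0,0,0.14],[-0.005,-0.02,0.15],[-0.015,-0.05,0.15],[-0.025,-0.08,0.15],[-0.035,-0.11,0.15],[-0.045,-0.14,0.15],[-0.055,-0.17,0.15],[-0.065,-0.2,0.15],[-0.075,-0.23,0.15],[-0.085,-0.26,0.15],[-0.095,-0.29,0.15],[-0.105,-0.32,0.15],[-0.11,-0.35,0.15],[-0.115,-0.38,0.15],[-0.12,-0.4,0.15]], rot=[[0,0,0],[0,0,0],[0,0,0],[0,0,0],[0,0,0],[0,0,0],[0,0,0],[0,0,0],[0,0,0],[0,0,0],[0,0,0],[0,0,0],[0,0,0],[0,0,0],[0,0,0],[0,0,0],[0,0,0],[0,0,0],[0,0,0],[0,0,0]])

```text
t: 6.02
eef_pos: [0.4062, -0.2483, 0.1929]
tool_rot: [[0.997, -0.073, 0.0], [-0.073, -0.997, -0.001], [0.0, 0.001, -1.0]]
force: [1.1, 0.1, -2.0]
finger_gap: 0.0418
grip_force: 41.2
```

servo_tool(slide=[[-0.005,-0.02,-0.015],[-0.01,-0.035,-0.03],[-0.01,-0.042,-0.035],[-0.01,-0.042,-0.035],[-0.01,-0.042,-0.035],[-0.01,-0.042,-0.035]], rot=[[0,0,0],[0,0,0],[0,0,0],[0,0,0],[0,0,0],[0,0,0]])

```text
t: 6.52
eef_pos: [0.3977, -0.2865, 0.1579]
tool_rot: [[0.998, -0.07, 0.0], [-0.07, -0.998, 0.0], [0.0, -0.0, -1.0]]
force: [0.2, 0.7, -1.8]
finger_gap: 0.0415
grip_force: 41.1
```

Run:
```python
from h import *
o=r.observe();print(o["eef_pos"],o["grip_force"],o["finger_gap"],o["qpos"])
for c,b in(("top",(170,300,330,480)),("side",(100,300,230,480))):
    p,d=r.grab_frame(c);np.savez(f"{c}1.npz",p=p,d=d)
    if c=="top": t=p[150:290,320:460]
    else: s=p[110:250,300:440]
cv2.imwrite("pics/scan.png",cv2.resize(np.hstack([t,s]),None,fx=2.85,fy=2.85,interpolation=cv2.INTER_CUBIC))
```

```text
[ 0.39770781 -0.2864792   0.15786866] 41.097394824028015 0.041540884782185546 [ 31.09416699  26.66658968  -2.67976054 126.83512977   2.63156018
  26.53464009 -67.64952288]
```

View pics/scan.png

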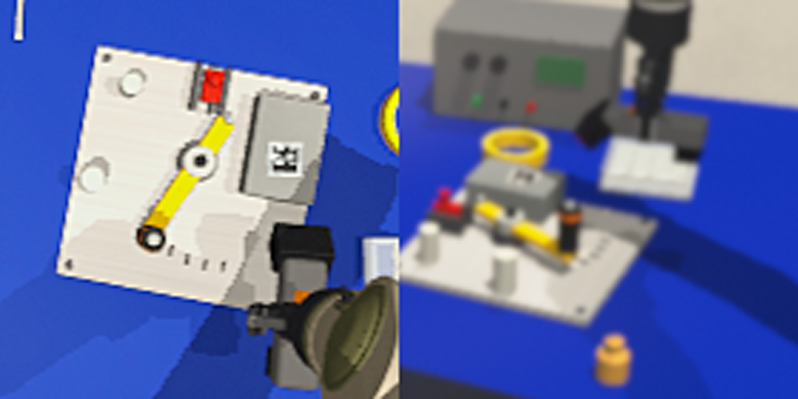

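The view shows the scanner held between the fingers, nose towards the label. The nose is at crop (303,242) and the label at (285,158). I'll measure the pitch, heading and aim.

Run:
```python
from h import *
f=np.load("top1.npz");p,d=f["p"],f["d"];C=cloud("top",d);z=C[...,2]
V=p.max(2).astype(int)
b=(z>.11)&(z<.19)&(np.arange(640)[None]>412)&(np.arange(640)[None]<440)
m=b&(np.arange(400)[:,None]>225)&(np.arange(400)[:,None]<246)
for row in range(226,290,4):
    q=C[row,412:440][(z[row,412:440]>.11)&(z[row,412:440]<.185)]
    if len(q): print(row,len(q),q[:,0].mean().round(4),"y",q[:,1].min().round(4),q[:,1].max().round(4),"z",np.median(q[:,2]).round(4))
S=p.max(2).astype(int)-p.min(2)
ct=blob((V>200)&(S<40),(408,192,432,218));print("label",rect("top",ct,.056))
```

```text
230 20 0.4817 y -0.3181 -0.2652 z 0.1471
234 22 0.4709 y -0.317 -0.2641 z 0.1576
238 23 0.4603 y -0.3171 -0.2625 z 0.1676
242 21 0.4493 y -0.3163 -0.2626 z 0.1666
246 18 0.4386 y -0.3164 -0.2687 z 0.1688
250 17 0.4278 y -0.3078 -0.2681 z 0.1697
254 11 0.4167 y -0.2883 -0.2669 z 0.1702
258 2 0.4068 y -0.2549 -0.2509 z 0.1796
266 1 0.3858 y -0.2561 -0.2561 z 0.1828
270 6 0.3728 y -0.2724 -0.2632 z 0.1692
274 10 0.3612 y -0.2776 -0.2629 z 0.1679
278 14 0.351 y -0.2885 -0.2619 z 0.1699
282 17 0.3408 y -0.3002 -0.2618 z 0.1688
286 11 0.3304 y -0.2993 -0.2739 z 0.1679
label ((0.5536260008811951, -0.29770731925964355), (0.033644746989011765, 0.03684711828827858), 0.5818653106689453)
```

Scanner is level and the aim error is about 3 mm at roughly 106 mm range, so I'll hold here.

servo_tool(slide=[[0,0,0],[0,0,0],[0,0,0],[0,0,0],[0,0,0],[0,0,0],[0,0,0],[0,0,0],[0,0,0],[0,0,0],[0,0,0],[0,0,0],[0,0,0],[0,0,0],[0,0,0]], rot=[[0,0,0],[0,0,0],[0,0,0],[0,0,0],[0,0,0],[0,0,0],[0,0,0],[0,0,0],[0,0,0],[0,0,0],[0,0,0],[0,0,0],[0,0,0],[0,0,0],[0,0,0]])

```text
t: 7.87
eef_pos: [0.3971, -0.2875, 0.1573]
tool_rot: [[0.997, -0.071, -0.0], [-0.071, -0.997, -0.0], [-0.0, 0.0, -1.0]]
force: [0.3, 0.2, -1.1]
finger_gap: 0.0412
grip_force: 41.1
```

servo_tool(slide=[[0,0.01,0.015],[0.01,0.03,0.03],[0.02,0.06,0.035],[0.03,0.09,0.035],[0.04,0.12,0.035],[0.05,0.15,0.035],[0.06,0.18,0.035],[0.07,0.21,0.035],[0.08,0.24,0.035],[0.09,0.27,0.035],[0.1,0.3,0.035],[0.11,0.33,0.035],[0.12,0.36,0.035],[0.13,0.39,0.035],[0.135,0.415,0.03],[0.139,0.435,0.01],[0.141,0.445,-0.01],[0.141,0.445,-0.03],[0.141,0.445,-0.05],[0.141,0.445,-0.06]], rot=[[0,0,0],[0,0,0],[0,0,0],[0,0,0],[0,0,0],[0,0,0],[0,0,0],[0,0,0],[0,0,0],[0,0,0],[0,0,0],[0,0,0],[0,0,0],[0,0,0],[0,0,0],[0,0,0],[0,0,0],[0,0,0],[0,0,0],[0,0,0]])

```text
t: 9.53
eef_pos: [0.5372, 0.1576, 0.0952]
tool_rot: [[0.998, -0.07, -0.002], [-0.07, -0.998, -0.001], [-0.002, 0.001, -1.0]]
force: [-0.2, 1.3, -2.4]
finger_gap: 0.0416
grip_force: 41.2
```

servo_tool(slide=[[0,0,-0.01],[0,0,-0.02],[0,0,-0.03],[0,0,-0.038],[0,0,-0.044],[0,0,-0.048],[0,0,-0.051],[0,0,-0.053],[0,0,-0.053],[0,0,-0.053]], rot=[[0,0,0],[0,0,0],[0,0,0],[0,0,0],[0,0,0],[0,0,0],[0,0,0],[0,0,0],[0,0,0],[0,0,0]])

```text
t: 10.37
eef_pos: [0.5382, 0.1575, 0.0445]
tool_rot: [[0.997, -0.071, 0.0], [-0.071, -0.997, 0.0], [0.0, -0.0, -1.0]]
force: [1.0, -0.3, -1.4]
finger_gap: 0.0413
grip_force: 41.2
```

servo_tool(slide=[[0,0,-0.001],[0,0,-0.0015],[0,0,-0.0015],[0,0,-0.0015]], rot=[[0,0,0],[0,0,0],[0,0,0],[0,0,0]])

```text
t: 10.7
eef_pos: [0.5383, 0.1576, 0.043]
tool_rot: [[0.997, -0.071, 0.0], [-0.071, -0.997, 0.0], [0.0, -0.0, -1.0]]
force: [-0.4, 0.9, 0.5]
finger_gap: 0.0414
grip_force: 41.5
```

servo_tool(slide=[[0,0,0],[0,0,0],[0,0,0],[0,0,0],[0,0,0],[0,0,0],[0,0,0],[0,0,0],[0,0,0],[0,0,0],[0,0,0],[0,0,0]], rot=[[0,0,0],[0,0,0],[0,0,0],[0,0,0],[0,0,0],[0,0,0],[0,0,0],[0,0,0],[0,0,0],[0,0,0],[0,0,0],[0,0,0]], jaw=-1)

```text
t: 11.7
eef_pos: [0.5381, 0.1575, 0.0428]
tool_rot: [[0.997, -0.071, -0.0], [-0.071, -0.997, 0.0], [-0.0, -0.0, -1.0]]
force: [-0.6, -0.3, -0.1]
finger_gap: 0.0851
grip_force: 0.0
```

servo_tool(slide=[[0,0,0.015],[0,0,0.04],[0,0,0.07],[0,0,0.1],[0,0,0.13],[0,0,0.15],[-0.005,-0.03,0.15],[-0.01,-0.06,0.15],[-0.015,-0.09,0.15],[-0.02,-0.12,0.15],[-0.03,-0.15,0.15],[-0.04,-0.18,0.15],[-0.05,-0.21,0.15],[-0.06,-0.24,0.15],[-0.07,-0.27,0.15],[-0.07,-0.29,0.15],[-0.07,-0.3,0.15],[-0.07,-0.309,0.15],[-0.07,-0.309,0.15],[-0.07,-0.309,0.15]], rot=[[0,0,0],[0,0,0],[0,0,0],[0,0,0],[0,0,0],[0,0,0],[0,0,-1],[0,0,-2],[0,0,-3],[0,0,-4],[0,0,-5],[0,0,-6],[0,0,-6],[0,0,-6],[0,0,-6],[0,0,-6],[0,0,-6],[0,0,-6],[0,0,-6],[0,0,-6]])

```text
t: 13.37
eef_pos: [0.4685, -0.1508, 0.1927]
tool_rot: [[0.985, -0.174, 0.0], [-0.174, -0.985, 0.0], [-0.0, -0.0, -1.0]]
force: [-0.2, 0.9, -0.1]
finger_gap: 0.0851
grip_force: 0.0
```

Run:
```python
from h import *
o=r.observe();print(o["t"],o["eef_pos"],o["tool_rot"][:,1])
p,d=r.grab_frame("top");s,ds=r.grab_frame("side");C=cloud("top",d);z=C[...,2]
h=cv2.cvtColor(p,cv2.COLOR_BGR2HSV);H,S,V=[h[...,i].astype(int) for i in range(3)]
b=z>.03
print("scanner",rect("top",blob(b,(245,160,305,245)),.05))
g=(V>80)&(S<60)&b;print("grey",rect("top",blob(g,(245,160,305,245)),.052))
cv2.imwrite("pics/put.png",cv2.resize(np.hstack([p[140:280,240:440],s[120:260,250:420]]),None,fx=2.1,fy=2.1,interpolation=cv2.INTER_CUBIC))
```

```text
13.3667 [ 0.4684882  -0.15077948  0.19268675] [-1.74444756e-01 -9.84666855e-01 -4.60407506e-04]
scanner ((0.5472527742385864, 0.15082889795303345), (0.057030729949474335, 0.15550369024276733), 88.10343170166016)
grey ((0.5317975282669067, 0.15835976600646973), (0.04323485121130943, 0.12420672178268433), 85.79749298095703)
```

View pics/put.png

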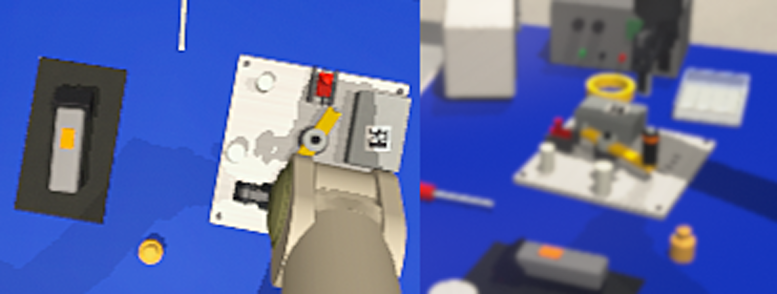

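The scanner lies on its mat: centre about (0.547, 0.153), level, button up, at put.png (68,140). The gripper is above the idler, so I'll descend around it.

servo_tool(slide=[[0,0,-0.02],[0,0,-0.04],[0,0,-0.06],[0,0,-0.08],[0,0,-0.095],[0,0,-0.11],[0,0,-0.118],[0,0,-0.12],[0,0,-0.12],[0,0,-0.12]], rot=[[0,0,0],[0,0,0],[0,0,0],[0,0,0],[0,0,0],[0,0,0],[0,0,0],[0,0,0],[0,0,0],[0,0,0]])

```text
t: 14.3
eef_pos: [0.4684, -0.1512, 0.0733]
tool_rot: [[0.985, -0.174, 0.0], [-0.174, -0.985, -0.0], [0.0, -0.0, -1.0]]
force: [-0.0, -0.4, 0.1]
finger_gap: 0.0857
grip_force: 0.0
```

servo_tool(slide=[[0,0,0],[0,0,0],[0,0,0],[0,0,0],[0,0,0],[0,0,0],[0,0,0],[0,0,0],[0,0,0],[0,0,0],[0,0,0],[0,0,0]], rot=[[0,0,0],[0,0,0],[0,0,0],[0,0,0],[0,0,0],[0,0,0],[0,0,0],[0,0,0],[0,0,0],[0,0,0],[0,0,0],[0,0,0]], jaw=1, force=25)

```text
t: 15.3
eef_pos: [0.4681, -0.1517, 0.0731]
tool_rot: [[0.985, -0.175, 0.0], [-0.175, -0.985, -0.0], [0.0, 0.0, -1.0]]
force: [-1.1, -0.9, 5.9]
finger_gap: 0.0273
grip_force: 27.0
```

The gap reads 27.3 mm, so the roller is between the pads. I'll push along the arc.

servo_tool(slide=[[-0.0022,-0.0033,0],[-0.0042,-0.0066,0],[-0.0063,-0.0105,0],[-0.0082,-0.0143,0],[-0.01,-0.0183,0],[-0.0116,-0.0224,0],[-0.013,-0.0265,0],[-0.0142,-0.0307,0],[-0.0152,-0.035,0],[-0.0161,-0.0392,0],[-0.0167,-0.0435,0],[-0.0172,-0.0479,0],[-0.0175,-0.0522,0],[-0.0176,-0.0566,0],[-0.0175,-0.061,0],[-0.0172,-0.0653,0],[-0.0167,-0.0697,0],[-0.0161,-0.074,0],[-0.0161,-0.074,0],[-0.0161,-0.074,0]], rot=[[0,0,0],[0,0,0],[0,0,0],[0,0,0],[0,0,0],[0,0,0],[0,0,0],[0,0,0],[0,0,0],[0,0,0],[0,0,0],[0,0,0],[0,0,0],[0,0,0],[0,0,0],[0,0,0],[0,0,0],[0,0,0],[0,0,0],[0,0,0]])

```text
t: 16.97
eef_pos: [0.452, -0.2243, 0.073]
tool_rot: [[0.985, -0.174, -0.0], [-0.174, -0.985, 0.001], [-0.001, -0.001, -1.0]]
force: [0.8, 5.5, 7.7]
finger_gap: 0.0273
grip_force: 27.2
```

servo_tool(slide=[[0,0,0],[0,0,0],[0,0,0],[0,0,0],[0,0,0],[0,0,0]], rot=[[0,0,0],[0,0,0],[0,0,0],[0,0,0],[0,0,0],[0,0,0]])

```text
t: 17.47
eef_pos: [0.452, -0.2239, 0.073]
tool_rot: [[0.985, -0.173, -0.0], [-0.173, -0.985, 0.002], [-0.001, -0.002, -1.0]]
force: [-0.1, 5.7, 7.5]
finger_gap: 0.0274
grip_force: 27.2
```

Run:
```python
from h import *
o=r.observe();print(o["t"],o["eef_pos"],o["force"],o["grip_force"],o["finger_gap"])
p,d=r.grab_frame("top");s,_=r.grab_frame("side")
cv2.imwrite("pics/end.png",np.hstack([cv2.resize(q,(400,400),interpolation=cv2.INTER_CUBIC) for q in(p[140:280,320:460],s[120:240,280:400])]))
```

```text
17.4667 [ 0.45197993 -0.22389181  0.07300844] [-0.10940847  5.67266886  7.53717126] 27.20379799604416 0.027438123628282036
```

View pics/end.png

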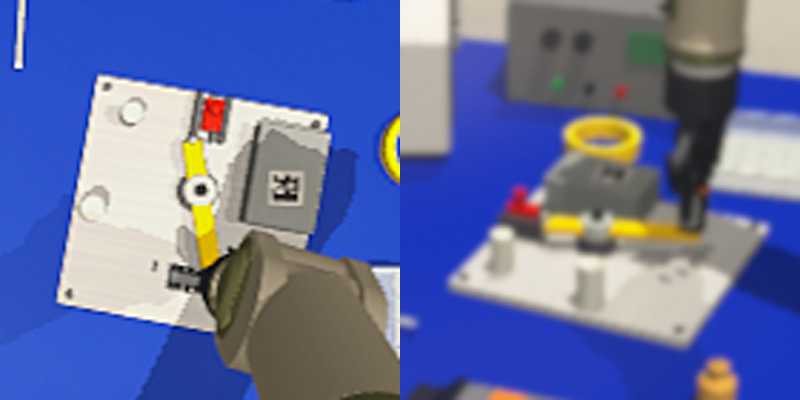

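The arm has swung to about 0.76 rad. Its tail, at (192,145), is past the red pawl at (213,112), and the pawl is home. The spring pushes back with about 6 N against the gripped roller, so I'm handing in.

```bash
python3 -c "
from bench import r
print(r.job_done())"
```

```text
the job is handed in; nothing more can be done
None
```

I handed the job in at about 17.5 s; no verdict came back. By my measurements, the label was scanned from about 106 mm, the scanner lies level near the middle of its mat, and the tensioner is held by its roller at about 0.76 rad, past the click, with the fingers gripping the roller rather than only pushing it.

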